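# Slide the polished plinth home in the dowelling jig

## Task

The polished marble plinth stands askew on the plywood board, in front of the lane between the two steel rails. With the fingers, push it straight in line with the lane and then along it until it stands fully home, square against the rubber-faced stop, without the plinth ever touching either rail. Only slide it, never pick it up or tip it, and leave everything else on the bench where it is.

Things in the scene. Friction and masses are not known exactly. Their poses are not given: they have to be found in the camera images.
- jig: fixed plywood board on the bench, 250 mm (x) by 410 mm (y, -165 to +245 mm), top 10 mm above the bench. Origin: on the bench under the middle of the lane mouth. +y points down the lane to the stop; +x points across it, away from the robot. y < 0 is the open apron where the plinth starts. The lane between the rails is 102 mm wide (x -51 to +51 mm), y 0 to 210 mm
- rail_near: fixed bright steel rail, the one nearer the robot: 12 mm wide, 14 mm high above the board, 200 mm long from jig y = 0 to 200 mm. Origin at the mouth end, on the board top, mid-width (jig x = -57 mm)
- rail_far: the other steel rail, same size, origin at jig x = +57 mm
- lane_mouth (a point): point on the board top midway between the rail ends at the mouth; axes as the jig
- stop_face (a point): point on the board top at the middle of the rubber face of the end stop, 210 mm past lane_mouth; axes as the jig. The stop is a fixed dark wood bar 150 mm wide (across), 34 mm high above the board, closing the lane; the firm rubber pad on its front is 100 mm wide
- plinth: loose polished marble slab, 86 x 86 mm, 34 mm high, 0.5 to 0.76 kg; sliding it takes some 2 to 6 N. Origin: centre of its underside, z up. Starts on the apron, turned up to 15 degrees from the lane and 15 to 45 mm off its centre line towards the robot; its y axis is the one within 15 degrees of down the lane. Centred and straight, it clears each rail by 8 mm
- wax_tin: bystander, loose: low round metal tin, 40 mm across, 36 mm high, standing on the board beside the apron, on the far (+x of jig) side. Origin at the middle of its underside
- offcut: bystander, loose: grey stone chunk about 36 x 55 x 26 mm lying on the board outside the near rail. Origin at the middle of its underside
- dowel: bystander, loose: upright brass cylinder 20 mm across, 34 mm high, on the board outside the far rail. Origin at the middle of its underside
- mallet: bystander, loose: stone carver's round iron mallet standing on its head, wooden handle up, 80 mm across, 172 mm high, on the bench past the stop end of the jig. Origin at the middle of its underside
- flat_chisel: bystander, loose: steel chisel lying flat, about 185 mm long, 12 mm thick, with a 22 mm blade, on the bench beyond the jig. Origin at the middle of its underside
- point_chisel: bystander, loose: steel chisel lying flat, about 185 mm long, 12 mm thick, narrow tip, on the bench to the right of the robot. Origin at the middle of its underside
- bench_brush: bystander, loose: hand brush lying flat on the bench to the left of the robot. Origin at the middle of its underside
Not all that is in view belongs to the job. Of the things like the plinth, leave any that is orange; of the rest the smaller one is meant.

How it is judged:
By the outcome, as a careful person would: the job done as asked, in the order asked, and still so for the second after the job is handed in, with the robot touching nothing.
It also fails if it takes over 48 s, if anything falls off the work surface, if the arm or the gripper's body presses on something with over 40 N, if the wrist force passes 120 N, or if a joint passes its speed limit or range.

## Robot

A 6-joint arm with a two-finger parallel gripper is mounted at the origin on the work surface. World frame = base frame: x ahead of the robot, y to its left, z up, the work surface at z = 0. Lengths are in m, angles in rad, forces in N, time in s.
With the tool pointing down it reaches from about 0.3 to 0.775 m from the base axis. Payload 14.6 kg.
Tool frame: the origin (TCP) lies at the very end of the fingers, on their centre line; the grasp point (between the pads) lies 19 mm behind it (pinch_z is the distance from the TCP to the grasp point, in m); z points along the fingers, y is the direction in which the jaws open and shut (so a half turn about z gives the same grasp; the last joint's range is limited). The gripper opens to 94 mm and grips with 3 to 60 N. Pads are 16 mm wide; open, the fingers measure 119 mm over their backs; the gripper's body (75 mm by 177 mm) begins 78 mm behind the grasp point.
Start: joints at [-0.067, 0.3, 1.521, -0, 1.321, -0.067], TCP at [0.55, -0, 0.205] pointing down, gripper open.
Joint ranges: [-3.03, 3.03], [-0.79, 2.21], [0.23, 2.52], [-1.04, 4.18], [0, 3.07], [-2.55, 2.55]. Speed limits (rad/s): [2.22, 2.22, 2.57, 3.14, 3.14, 3.14].

## Interface

Orientations are given as [roll, pitch, yaw] about the fixed x, y, z axes, in that order (R = Rz(yaw) Ry(pitch) Rx(roll)).
In Python, from station import get_obs, camera, hand_in, pinch_z gives the robot as it stands.
- The arm moves only by the tool servo_tool, never from a script. Its argument "moves" is a list that holds one entry, the list of rows, each a list of 7 numbers: the turn, a rotation vector about the tool's x, y, z normalised to -1 to 1, where 1 is pi/2 rad, then the shift along the tool's x, y, z normalised to -1 to 1, where 1 is 500 mm, then the closure, from 0 (fully open) to 1 (shut). In form: [[[rx, ry, rz, x, y, z, hand], ...]]. A call has 1 to 12 rows; each row is the pose to reach, as a shift and turn from the pose measured when the call began, along the tool's axes at that moment; what a row does not reach only later rows make up. A row lasts 1/12 s, in which the tool goes at most 41.7 mm and 7.16 degrees, less where a joint would pass 70% of its speed; a pose out of reach is approached as far as the arm can. A call with a number of a shift or a turn outside -1 to 1 is refused whole. A call with a gripper value outside its range is refused whole. The fingers move at their own pace and stop on an object; "squeeze" is the grip in N (left out, the last holds). Time passes only in rows, so rows that repeat a pose let the fingers close. It gives the time, the measured TCP pose, the force and the opening at its end, in the units of the state.
- get_obs(): the state, without advancing time (a new reading comes with each control period).
- camera(name): name is "scene" or "side" or "wrist"; returns a dict with "color" (400x640x3 uint8, red, green, blue), "intrinsics" (3x3 intrinsics, pixels), "rvec" (rotation vector, rad) and "tvec" (3), from world to camera coordinates, as OpenCV has them. Camera axes: x right, y down, z forward; pixel columns grow to the right and rows downward; lengths in m; the calibration is good to about 2 mm. The wrist camera is an equidistant fisheye: a pixel r from the principal point sees the ray r / f radians off the axis. A picture is of the moment at which its call begins. There is no depth.
- hand_in(): hands the job in, once; it reports no verdict.
The state is a dict: "time_s": time; "qpos": joint angles; "joint_vel": joint speeds; "tau": joint torques, N m; "ee_pos": TCP position; "eef_rot": TCP orientation; "force": force on the tool from outside, world axes, zero at the start; "moment": the same for the moment, N m; "grip_width": finger opening in m.
Only numpy, scipy, OpenCV 4.12 (cv2) and the standard library are available. Lean on these libraries where they do the work, as an engineer would, in place of code of your own. Each camera call takes 0.05 s, during which the arm holds its last target.

## Working session

There is one attempt and no reset: what is moved stays moved. The work goes in short steps, Python scripts to look and compute and a tool call to move; the robot and the scene stay as the last step left them, time stands still between calls to the robot, and variables do not carry over. Pictures are saved under pics/ and viewed, and the job is handed in when it is done.

Besides the shell and the picture viewer there is one more tool, called after "Call:" as a command line: name --argument value ..., lists and objects as JSON in quotes. servo_tool: Moves the arm, as the interface text tells. Scaled input: -1 to 1 covers 500 mm each way for a shift and pi/2 rad each way for a turn. Its arguments: {"type":"object","properties":{"moves":{"type":"array"},"squeeze":{"type":"number"}},"required":["moves"]}

```bash
mkdir -p pics; ls; cat > h.py <<'E'
import numpy as np,cv2
from station import get_obs,camera,hand_in,pinch_z
def snap(n,f):
    c=camera(n); cv2.imwrite('pics/'+f,c['color'][:,:,::-1]); np.savez('pics/'+f+'.npz',**c); return c
def ray(c,uv):
    R=cv2.Rodrigues(np.array(c['rvec'],float))[0]; t=np.array(c['tvec'],float).reshape(3)
    K=np.array(c['intrinsics'])
    d=np.linalg.inv(K)@np.array([uv[0],uv[1],1.]); return -R.T@t, R.T@d
def onz(c,uv,z):
    o,d=ray(c,uv); return o+d*(z-o[2])/d[2]
def proj(c,p):
    return cv2.projectPoints(np.array(p,float).reshape(-1,3),np.array(c['rvec'],float),np.array(c['tvec'],float),np.array(c['intrinsics'],float),None)[0].reshape(-1,2)
E
python3 - <<'E'
from h import *
for n in('scene','side','wrist'):
    c=snap(n,n+'0.png');o,d=ray(c,(320,200));print(n,o,d)
print(get_obs(),pinch_z)
E
```

```text
pics
scene [1.40349525 0.35725248 0.8592003 ] [-0.69080014 -0.28198004 -0.66580973]
side [ 0.54078943 -0.68723164  0.67371043] [ 0.05270586  0.74400003 -0.66635077]
wrist [0.54963469 0.07117472 0.38452352] [-0.00705369 -0.25725068 -0.96637301]
{'time_s': 0.15, 'qpos': array([-6.65978022e-02,  3.00316498e-01,  1.52141872e+00,  2.07087393e-06,
        1.32068661e+00, -6.65865621e-02]), 'joint_vel': array([-0.00067208, -0.00104151, -0.00246295,  0.00015821, -0.00047012,
       -0.00017202]), 'tau': array([-2.50185103e-04, -5.31960297e+01, -3.52822959e+01,  7.07691838e-02,
        2.35654798e-02, -3.66386917e-05]), 'ee_pos': array([5.49811256e-01, 1.14081866e-05, 2.05039819e-01]), 'eef_rot': array([-3.14076544e+00, -5.71730775e-05,  1.57078455e+00]), 'force': array([-0.12096237, -0.8275301 ,  0.11555729]), 'moment': array([0.02059253, 0.02464055, 0.03327439]), 'grip_width': 0.0939883037856733} 0.0188
```

View pics/scene0.png

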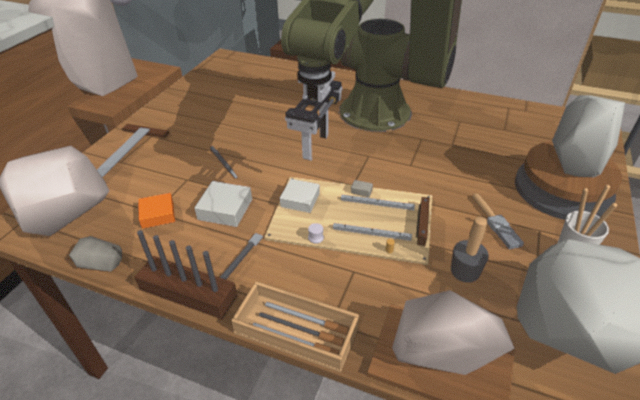

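View pics/side0.png

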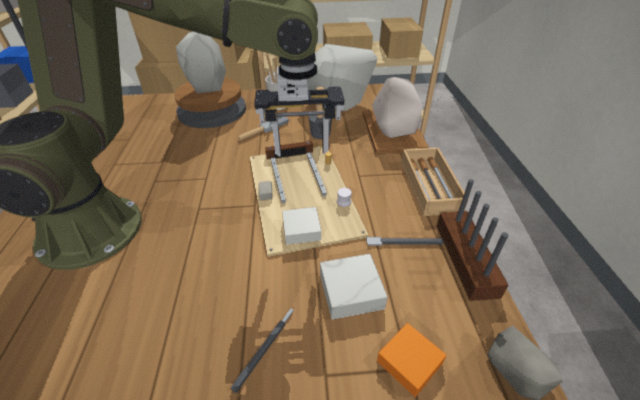

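View pics/wrist0.png

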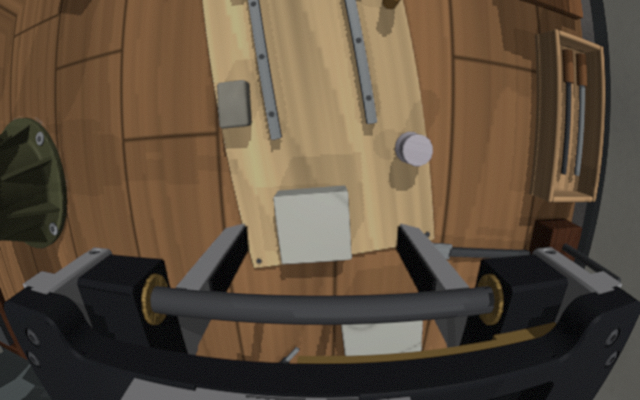

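Candidates like the plinth, in the scene picture: an orange block (155,210), a larger white slab off the board (224,203), and a smaller white slab on the board apron (300,194; side 301,226; wrist 313,225). I leave the orange one and choose the smaller of the rest, the slab on the apron. Next comes a close crop to check it.

```bash
python3 - <<'E'
import cv2,numpy as np
a=cv2.imread('pics/side0.png')[140:260,235:375]; cv2.imwrite('pics/side0c.png',cv2.resize(a,None,fx=5,fy=5,interpolation=cv2.INTER_CUBIC)[:600,:700])
a=cv2.imread('pics/scene0.png')[170:270,260:440]; cv2.imwrite('pics/scene0c.png',cv2.resize(a,None,fx=4.4,fy=4.4,interpolation=cv2.INTER_CUBIC))
c=np.load('pics/wrist0.png.npz');print(c['intrinsics'])
E
```

```text
[[309.70691629   0.         322.08973228]
 [  0.         309.70691629 197.62254817]
 [  0.           0.           1.        ]]
```

View pics/side0c.png

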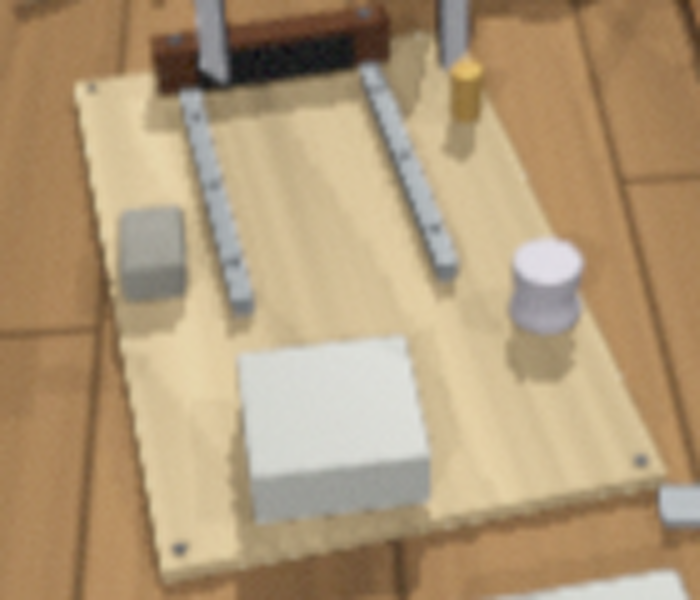

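View pics/scene0c.png

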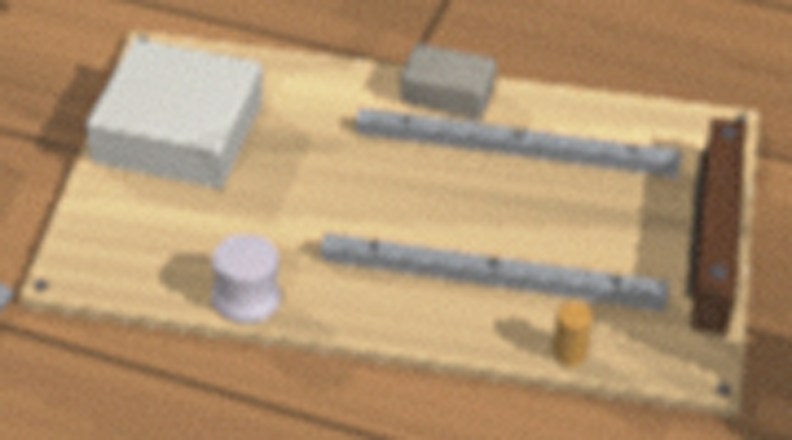

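The crop shows a plain white slab on the apron, askew, with the purple-white tin to its right (far side). That confirms the choice. Next I measure the board, rails and plinth.

```bash
cat >> h.py <<'E'
def wz(c,uv,z):
    uv=np.array(uv,float).reshape(-1,1,2)
    n=cv2.fisheye.undistortPoints(uv,np.array(c['intrinsics'],float),np.zeros(4)).reshape(-1,2)
    R=cv2.Rodrigues(np.array(c['rvec'],float))[0]; t=np.array(c['tvec'],float).reshape(3)
    o=-R.T@t; d=np.c_[n,np.ones(len(n))]@R
    return o+d*((z-o[2])/d[:,2])[:,None]
def pz(c,uv,z):
    uv=np.array(uv,float).reshape(-1,2)
    K=np.array(c['intrinsics'],float);n=(np.c_[uv,np.ones(len(uv))]@np.linalg.inv(K).T)
    R=cv2.Rodrigues(np.array(c['rvec'],float))[0]; t=np.array(c['tvec'],float).reshape(3)
    o=-R.T@t; d=n@R
    return o+d*((z-o[2])/d[:,2])[:,None]
E
python3 - <<'E'
from h import *
for n in('scene','side','wrist'):
    im=cv2.imread(f'pics/{n}0.png');h=cv2.cvtColor(im,cv2.COLOR_BGR2HSV)
    for p in {'scene':[(299,188),(290,202),(380,203),(340,215),(315,240)],'side':[(301,218),(303,236),(280,180),(300,195)],'wrist':[(313,215),(313,260),(262,60),(234,105),(330,150),(300,190)]}[n]: print(n,p,h[p[1],p[0]])
E
python3 - <<'E'
import cv2
a=cv2.imread('pics/wrist0.png')[0:280,190:450]; cv2.imwrite('pics/wrist0c.png',cv2.resize(a,None,fx=2.14,fy=2.14,interpolation=cv2.INTER_CUBIC))
E
```

```text
scene (299, 188) [ 22  13 210]
scene (290, 202) [ 26  12 151]
scene (380, 203) [110  12 126]
scene (340, 215) [ 18  91 215]
scene (315, 240) [140  15 203]
side (301, 218) [ 35   7 219]
side (303, 236) [ 30   8 156]
side (280, 180) [ 20  21 184]
side (300, 195) [ 20  73 205]
wrist (313, 215) [ 30  11 168]
wrist (313, 260) [ 34  12 164]
wrist (262, 60) [ 90  11 120]
wrist (234, 105) [ 25  23 120]
wrist (330, 150) [ 19  92 174]
wrist (300, 190) [ 21  15 116]
```

View pics/wrist0c.png

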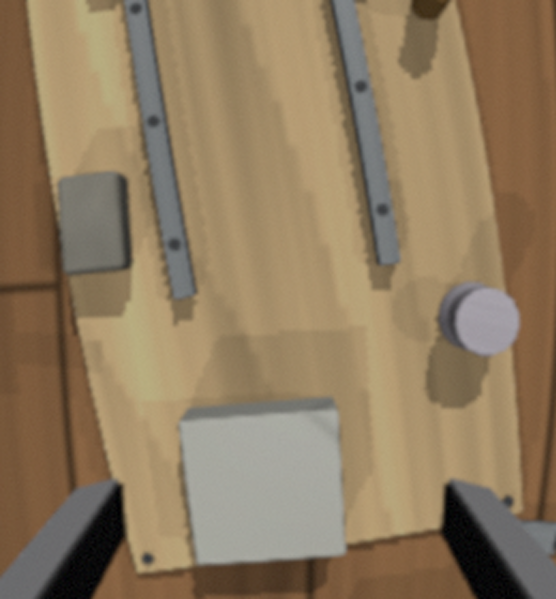

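```bash
cat >> h.py <<'E'
def comps(m,amin):
    n,l,s,ce=cv2.connectedComponentsWithStats(m.astype(np.uint8))
    return [(i,s[i],ce[i],l==i) for i in range(1,n) if s[i][4]>=amin]
def cont(m):
    return max(cv2.findContours(m.astype(np.uint8),cv2.RETR_EXTERNAL,cv2.CHAIN_APPROX_NONE)[0],key=len).reshape(-1,2)
def rect(P):
    (c,s,a)=cv2.minAreaRect((P[:,:2]*1000).astype(np.float32)); return np.round(c,1),np.round(s,1),round(a,2)
E
python3 - <<'E'
from h import *
roi={'scene':(260,170,440,270),'side':(235,140,375,262),'wrist':(200,0,440,275)}
vt={'scene':175,'side':185,'wrist':140}
for n in('scene','side','wrist'):
    c=dict(np.load(f'pics/{n}0.png.npz'));h=cv2.cvtColor(c['color'],cv2.COLOR_RGB2HSV).astype(int)
    f=wz if n=='wrist' else pz
    R=np.zeros(h.shape[:2],bool);x0,y0,x1,y1=roi[n];R[y0:y1,x0:x1]=1
    m=R&(h[...,1]<32)&(h[...,2]>vt[n])&(h[...,2]<250)
    for i,s,ce,mm in comps(m,150):
        print(n,'white',s,ce.round(),rect(f(c,cont(mm),.044)))
    m=R&(h[...,1]<45)&(h[...,2]<=vt[n]+0)&(h[...,2]>70)
    for i,s,ce,mm in comps(m,100):
        print(n,'grey',s,ce.round(),rect(f(c,cont(mm),.024)))
    m=R&(h[...,1]>60)&(h[...,0]>=17)&(h[...,0]<=24)
    m=cv2.morphologyEx(m.astype(np.uint8),cv2.MORPH_CLOSE,np.ones((3,3)))
    for i,s,ce,mm in comps(m,1500):
        print(n,'board',s,ce.round(),rect(f(c,cont(mm),.010)))
E
```

```text
scene white [280 179  39  26 653] [300. 191.] (array([543.4, -52.6]), array([86. , 86.5]), 3.85)
scene white [309 224  14  19 183] [317. 232.] (array([674.1,  46.1]), array([61.5, 32.3]), 21.48)
scene grey [341 181  74  30 650] [372. 197.] (array([456.7, 144.6]), array([ 89.1, 196.8]), 8.81)
scene grey [280 189  39  24 296] [299. 204.] (array([546.8, -55.1]), array([96.6, 95. ]), 3.56)
scene grey [333 224  79  17 480] [373. 231.] (array([601.1, 168.1]), array([ 23.9, 197.8]), 10.21)
scene board [ 264  177  169   88 7554] [355. 223.] (array([549.9, 100.8]), array([261.6, 415.8]), 9.22)
side white [283 207  38  28 865] [301. 221.] (array([538. , -53.5]), array([85.4, 85.8]), 4.65)
side white [328 254  45   8 198] [356. 259.] (array([ 641. , -178.5]), array([19.5, 95.8]), 85.28)
side grey [307 152  20  44 181] [316. 172.] (array([590.1, 162.4]), array([ 16.6, 212.9]), 9.75)
side grey [271 157  15  46 217] [278. 180.] (array([477.7, 143.6]), array([ 14.1, 214.6]), 8.93)
side grey [259 182  13  18 218] [265. 190.] (array([444. ,  92.6]), array([33.6, 75.2]), 2.76)
side grey [337 193  15  
[... 571 characters left out ...]

wrist grey [ 345    0   32  124 1349] [361.  61.] (array([594.5, 143.2]), array([ 13.1, 153.4]), 9.4)
wrist grey [ 218   81   31   47 1280] [232. 104.] (array([443.1,  92.7]), array([36.4, 54.6]), 3.41)
wrist grey [395 132  23  35 254] [403. 146.] (array([649.5,  37.5]), array([27. , 41.8]), 4.47)
wrist grey [275 186  72  11 378] [311. 191.] (array([535.2, -13.3]), array([86. ,  6.9]), 4.57)
wrist grey [200 224  45  51 881] [218. 249.] (array([410.7, -90.9]), array([102.8,  23.7]), 52.22)
wrist grey [400 224  40  51 811] [425. 247.] (array([688.7, -87. ]), array([28.7, 97.5]), 37.74)
wrist board [  202     0   233   268 39953] [322. 116.] (array([548.5,  75.6]), array([253.2, 367.5]), 9.16)
```

Measurements agree: plinth 85–86 mm square, rail spacing 113 mm (114 given), rail mouth ends both at the same station. I use the wrist-view frame: jig yaw ≈ 9.4°, plinth about −31 mm off centre, turned about −5°.

The plan is to push the near face with both spread fingers, which squares and centres the plinth, then push the back face along the lane.

```bash
cat >> h.py <<'E'
from scipy.spatial.transform import Rotation as Ro
YAW=np.radians(9.42); U=np.array([np.cos(YAW),np.sin(YAW)]); V=np.array([-U[1],U[0]]); O=np.array([553.4,-32.9])
def w2j(p): p=np.array(p)[...,:2]*1000; return np.stack([p@U-O[0],p@V-O[1]],-1)
def j2w(x,y): return ((x+O[0])*U+(y+O[1])*V)/1000
def plan(x,y,z,toolyaw): # toolyaw: world yaw deg of tool; returns row
    o=get_obs(); R0=Ro.from_euler('xyz',o['eef_rot']); R1=Ro.from_euler('xyz',[np.pi,0,np.radians(toolyaw)])
    rv=(R0.inv()*R1).as_rotvec()/(np.pi/2); p=np.r_[j2w(x,y),z]
    s=R0.inv().apply(p-o['ee_pos'])/.5
    return np.round(np.r_[rv,s],4)
def st():
    o=get_obs(); print(round(o['time_s'],2),'jig',w2j(o['ee_pos']).round(1),'z',o['ee_pos'][2].round(4),'rpy',np.degrees(o['eef_rot']).round(2),'F',o['force'].round(1),'Fjig',(o['force'][:2]@U).round(1),(o['force'][:2]@V).round(1),'w',o['grip_width'].round(4))
E
python3 - <<'E'
from h import *
print(w2j([[.5387,-.054]]))
print(plan(-100,-110,.09,90-80.58), plan(-100,-110,.02,90-80.58)); st()
E
```

```text
[[ -30.80251889 -108.54102213]]
[-5.000e-04  3.000e-04  8.953e-01 -1.336e-01 -1.581e-01  2.302e-01] [-5.000e-04  3.000e-04  8.953e-01 -1.336e-01 -1.580e-01  3.702e-01]Traceback (most recent call last):
  File "<stdin>", line 3, in <module>
  File "h.py", line 42, in st
    o=get_obs(); print(round(o['time_s'],2),'jig',w2j(o['ee_pos']).round(1),'z',o['ee_pos'][2].round(4),'rpy',np.degrees(o['eef_rot']).round(2),'F',o['force'].round(1),'Fjig',(o['force'][:2]@U).round(1),(o['force'][:2]@V).round(1),'w',o['grip_width'].round(4))
                                                                                                                                                                                                                                           ^^^^^^^^^^^^^^^^^^^^^
AttributeError: 'float' object has no attribute 'round'
```

Call:
servo_tool --moves '[[[0,0,0.895,-0.134,-0.158,0.23,0.47],[0,0,0.895,-0.134,-0.158,0.23,0.47],[0,0,0.895,-0.134,-0.158,0.23,0.47],[0,0,0.895,-0.134,-0.158,0.23,0.47],[0,0,0.895,-0.134,-0.158,0.23,0.47],[0,0,0.895,-0.134,-0.158,0.23,0.47],[0,0,0.895,-0.134,-0.158,0.23,0.47],[0,0,0.895,-0.134,-0.158,0.23,0.47],[0,0,0.895,-0.134,-0.158,0.23,0.47],[0,0,0.895,-0.134,-0.158,0.23,0.47],[0,0,0.895,-0.134,-0.158,0.23,0.47],[0,0,0.895,-0.134,-0.158,0.23,0.47]]]'

```text
time_s: 1.15
ee_pos: [0.4706, -0.067, 0.09]
eef_rot: [-3.141, 0.001, 0.157]
force: [-0.1, 0.5, -0.2]
grip_width: 0.05
```

```bash
sed -i "s/o\['grip_width'\].round(4)/round(o['grip_width'],4)/" h.py; python3 - <<'E'
from h import *
st();snap('wrist','w1.png');snap('side','s1.png')
print(plan(-100,-110,.02,90-80.58))
E
```

```text
1.15 jig [-100.1 -110.2] z 0.09 rpy [-1.7998e+02  7.0000e-02  9.0100e+00] F [-0.1  0.5 -0.2] Fjig -0.0 0.5 w 0.05
[-2.000e-04  7.000e-04  1.000e-04  4.000e-04 -4.000e-04  1.399e-01]
```

View pics/s1.png

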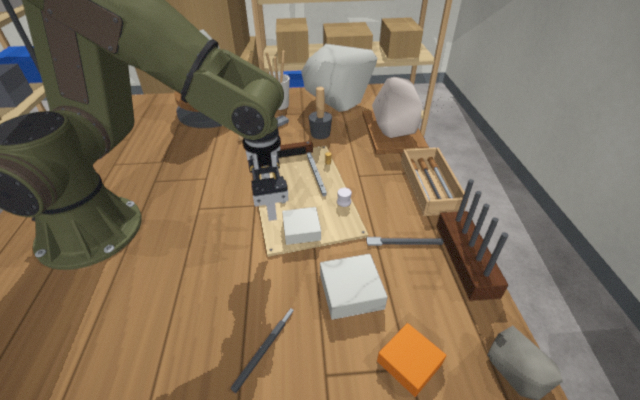

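View pics/w1.png

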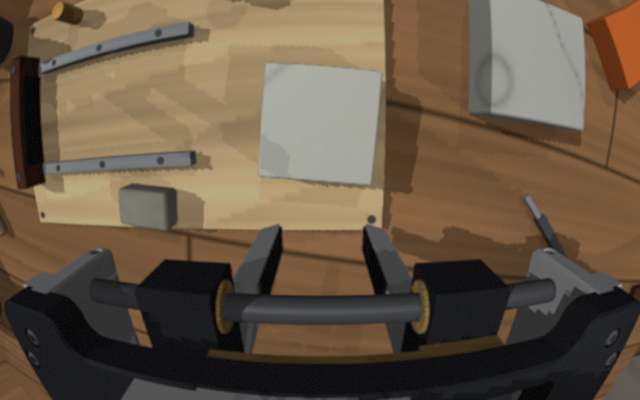

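Wrist view: the plinth at (321,124), both rails full length at (195,30)–(45,68) and (195,158)–(45,168), the stop at (27,120) and the fingertips at about (270,230) and (375,230). I remeasure everything from this closer view.

```bash
cat >> h.py <<'E'
def meas(c,roi=(0,0,640,400),vt=140,exclude=None):
    h=cv2.cvtColor(c['color'],cv2.COLOR_RGB2HSV).astype(int)
    R=np.zeros(h.shape[:2],bool);x0,y0,x1,y1=roi;R[y0:y1,x0:x1]=1
    for nm,m,z,a in(('white',R&(h[...,1]<32)&(h[...,2]>vt),.044,400),('grey',R&(h[...,1]<45)&(h[...,2]<=vt)&(h[...,2]>60),.024,150)):
        for i,s,ce,mm in comps(m,a):
            P=wz(c,cont(mm),z); J=w2j(P); (q,sz,an)=cv2.minAreaRect(J.astype(np.float32))
            print(nm,s[4],ce.round(),'jig c',np.round(q,1),'size',np.round(sz,1),'ang',round(an,2))
E
python3 - <<'E'
from h import *
c=dict(np.load('pics/w1.png.npz')); meas(c,(30,0,460,225))
print(c['color'][124,321],c['color'][70,300],c['color'][160,120])
E
```

```text
white 13077 [319. 122.] jig c [ -30.6 -109.3] size [84.6 84.4] ang 84.96
grey 1788 [116.  44.] jig c [57.5 98.5] size [ 13.  199.9] ang 0.01
grey 243 [349. 154.] jig c [ -56.3 -134.2] size [ 57.5 116.8] ang 41.87
grey 1950 [120. 163.] jig c [-56.   99.6] size [200.2  12.8] ang 89.82
grey 1766 [143. 206.] jig c [-97.6  56.7] size [57.6 38.6] ang 88.69
[168 168 161] [172 174 165] [114 119 120]
```

Call:
servo_tool --moves '[[[0,0,0,0,0,0.07,0.47],[0,0,0,0,0,0.14,0.47],[0,0,0,0,0,0.14,0.47],[0,0,0,0.01,0,0.14,0.47],[0,0,0,0.02,0,0.14,0.47],[0,0,0,0.026,0,0.14,0.47],[0,0,0,0.032,0,0.14,0.47],[0,0,0,0.038,0,0.14,0.47],[0,0,0,0.044,0,0.14,0.47],[0,0,0,0.05,0,0.14,0.47],[0,0,0,0.056,0,0.14,0.47],[0,0,0,0.06,0,0.14,0.47]]]'

```text
time_s: 2.25
ee_pos: [0.5002, -0.0619, 0.0203]
eef_rot: [-3.141, 0.002, 0.165]
force: [-6.5, -0.7, 4.7]
grip_width: 0.0497
```

```bash
python3 - <<'E'
from h import *
st();c=snap('wrist','w2.png');meas(c,(30,0,460,225));st()
print(plan(-54,-110,.02,9.42))
E
```

```text
2.25 jig [ -70.1 -110.1] z 0.0203 rpy [-1.7997e+02  9.0000e-02  9.4400e+00] F [-6.5 -0.7  4.7] Fjig -6.6 0.4 w 0.0497
white 23445 [315. 151.] jig c [ -14.3 -106.5] size [77.6 84. ] ang 0.11
grey 1816 [90. 58.] jig c [57.1 62.4] size [ 11.9 124.6] ang 0.06
grey 369 [247.  89.] jig c [ 22.3 -68.2] size [11.7 31.1] ang 37.57
grey 269 [395. 152.] jig c [ -16.9 -153.8] size [86.4  1.2] ang 0.01
grey 2221 [ 95. 213.] jig c [-55.   70.4] size [150.9  14.7] ang 89.9
2.3 jig [ -69.8 -110.1] z 0.0203 rpy [-1.7998e+02  7.0000e-02  9.4500e+00] F [-2.2 -0.1  2.3] Fjig -2.1 0.3 w 0.0499
[-0.0003  0.0008  0.0003  0.0316 -0.0001  0.0005]
```

View pics/w2.png

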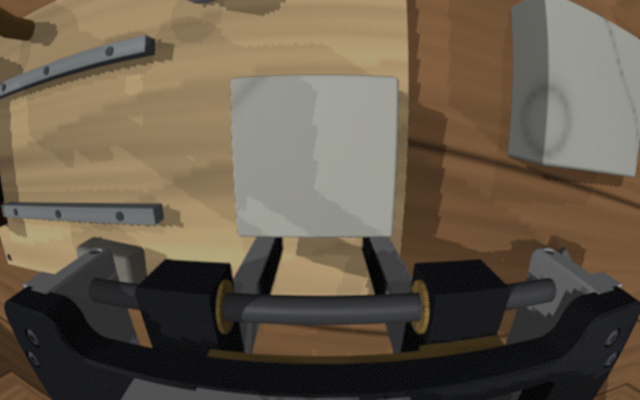

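Plinth is now square to the lane (0.1°), both fingers on its face. Continue pushing about 18 mm.

Call:
servo_tool --moves '[[[0,0,0,0.006,0,0,0.47],[0,0,0,0.012,0,0,0.47],[0,0,0,0.018,0,0,0.47],[0,0,0,0.024,0,0,0.47],[0,0,0,0.03,0,0,0.47],[0,0,0,0.034,0,0,0.47],[0,0,0,0.036,0,0,0.47],[0,0,0,0.036,0,0,0.47]]]'

```text
time_s: 2.97
ee_pos: [0.5186, -0.0589, 0.0202]
eef_rot: [-3.141, 0.001, 0.165]
force: [-2.1, 0.4, 1.2]
grip_width: 0.05
```

```bash
python3 - <<'E'
from h import *
st();c=snap('wrist','w3.png');meas(c,(30,0,460,237));st()
E
```

```text
2.97 jig [ -51.5 -110.1] z 0.0202 rpy [-1.7998e+02  5.0000e-02  9.4500e+00] F [-2.1  0.4  1.2] Fjig -2.0 0.8 w 0.05
white 25018 [315. 156.] jig c [   1.  -106.5] size [84.3 83.8] ang 0.03
grey 836 [209.  11.] jig c [ 90.1 -34.3] size [46.1 17.3] ang 81.48
grey 1848 [89. 83.] jig c [56.9 62.4] size [ 11.8 123.6] ang 0.07
grey 363 [247.  90.] jig c [ 40.6 -67.8] size [10.3 30.2] ang 38.13
grey 469 [377. 185.] jig c [ -16.  -144.3] size [ 51.5 112.4] ang 57.0
grey 1254 [ 86. 231.] jig c [-49.6  74.8] size [ 13.2 158.4] ang 3.43
3.02 jig [ -51.4 -110.1] z 0.0203 rpy [-1.7998e+02  3.0000e-02  9.4500e+00] F [-2.1  0.4  0.7] Fjig -2.0 0.7 w 0.0498
```

View pics/w3.png

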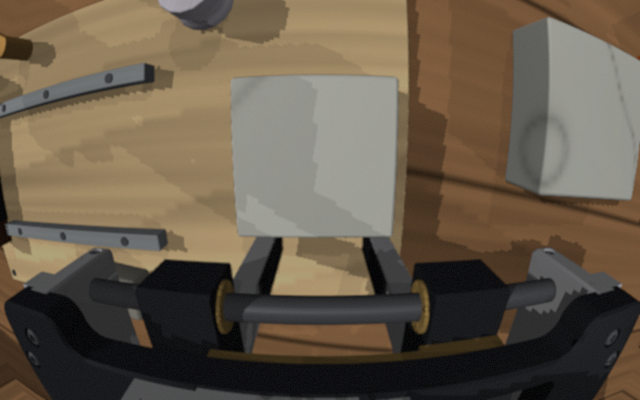

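The plinth is straight (0.03°) and centred (+1.0 against a lane centre of about +0.75). The fingers now back off and go round to the back face. First I check the clearance to the big slab.

```bash
python3 - <<'E'
from h import *
c=dict(np.load('pics/w3.png.npz'));print(w2j(wz(c,[(508,182),(515,25)],0)))
print(w2j(wz(c,[(545,20),(540,192)],.05)))
print(plan(-66,-110,.02,9.42));print(plan(-66,-110,.09,9.42));print(plan(1,-168,.09,99.42))
E
```

```text
[[ -18.9153959  -250.43854596]
 [ 101.08489155 -253.99614493]]
[[  89.90535699 -242.32612619]
 [ -14.64573187 -241.6367201 ]]
[-0.0002  0.0004  0.0003 -0.0291 -0.0001  0.0006]
[-0.0002  0.0004  0.0003 -0.0292 -0.0002 -0.1394]
[-4.000e-04  1.000e-04 -9.997e-01  1.048e-01  1.159e-01 -1.396e-01]
```

Call:
servo_tool --moves '[[[0,0,0,-0.015,0,0,0.47],[0,0,0,-0.03,0,0,0.47],[0,0,0,-0.03,0,-0.07,0.47],[0,0,0,-0.03,0,-0.14,0.47],[0,0,-1,0.105,0.116,-0.14,0.47],[0,0,-1,0.105,0.116,-0.14,0.47],[0,0,-1,0.105,0.116,-0.14,0.47],[0,0,-1,0.105,0.116,-0.14,0.47],[0,0,-1,0.105,0.116,-0.14,0.47],[0,0,-1,0.105,0.116,-0.14,0.47],[0,0,-1,0.105,0.116,-0.14,0.47],[0,0,-1,0.105,0.116,-0.14,0.47]]]'

```text
time_s: 4.02
ee_pos: [0.5795, -0.1076, 0.0902]
eef_rot: [-3.141, -0.0, 1.171]
force: [-0.7, 0.5, -0.4]
grip_width: 0.05
```

```bash
python3 - <<'E'
from h import *
st();print(plan(1,-168,.09,99.42))
E
```

```text
4.02 jig [   0.7 -168.1] z 0.0902 rpy [-1.7999e+02 -1.0000e-02  6.7090e+01] F [-0.7  0.5 -0.4] Fjig -0.6 0.6 w 0.05
[-1.000e-04 -1.000e-04 -3.592e-01  6.000e-04  5.000e-04  4.000e-04]
```

Call:
servo_tool --moves '[[[0,0,-0.359,0.001,0,0,0.47],[0,0,-0.359,0.001,0,0,0.47],[0,0,-0.359,0.001,0,0,0.47],[0,0,-0.359,0.001,0,0,0.47],[0,0,-0.359,0.001,0,0,0.47],[0,0,-0.359,0.001,0,0,0.47]]]'

```text
time_s: 4.52
ee_pos: [0.5792, -0.1073, 0.0902]
eef_rot: [3.141, -0.0, 1.738]
force: [-0.1, -1.1, -0.2]
grip_width: 0.0501
```

```bash
python3 - <<'E'
from h import *
st();c=snap('wrist','w4.png');meas(c,(100,0,540,240));print(plan(1,-168,.02,99.42))
E
```

```text
4.52 jig [   0.5 -167.7] z 0.0902 rpy [ 1.7999e+02 -1.0000e-02  9.9590e+01] F [-0.1 -1.1 -0.2] Fjig -0.3 -1.1 w 0.0501
white 1341 [455.  47.] jig c [102.7 -35. ] size [34.4 33.9] ang 88.32
white 12944 [324. 132.] jig c [   1.  -106.5] size [84.4 84.1] ang 89.87
grey 752 [434.  58.] jig c [ 99.2 -41. ] size [35.4 42.9] ang 47.09
grey 246 [291. 171.] jig c [ -20.9 -137.7] size [ 53.8 110.7] ang 49.26
grey 724 [460. 220.] jig c [ 125.3 -180.4] size [21.7 34.2] ang 75.69
grey 462 [503. 231.] jig c [ 183.5 -196.4] size [ 9.8 84.8] ang 75.15
grey 259 [268. 233.] jig c [ -47.2 -190.1] size [22.  13.7] ang 1.16
grey 247 [376. 233.] jig c [  47.9 -190.4] size [12.8 21.2] ang 89.13
[ 1.000e-04 -1.000e-04 -1.300e-03 -5.000e-04  9.000e-04  1.405e-01]
```

View pics/w4.png

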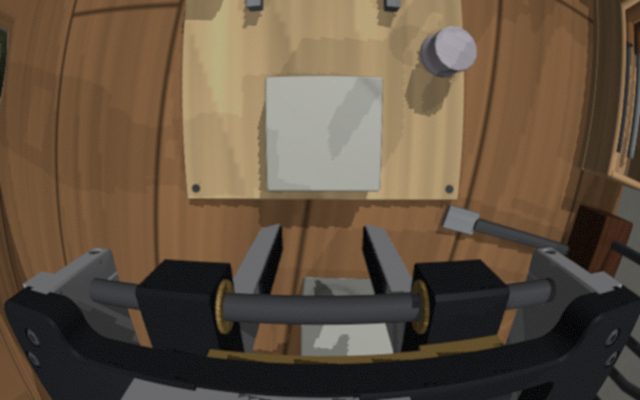

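Call:
servo_tool --moves '[[[0,0,-0.001,0,0.001,0.07,0.47],[0,0,-0.001,0,0.001,0.14,0.47],[0,0,-0.001,0,0.001,0.14,0.47],[0,0,-0.001,0.01,0.001,0.14,0.47],[0,0,-0.001,0.016,0.001,0.14,0.47],[0,0,-0.001,0.022,0.001,0.14,0.47],[0,0,-0.001,0.03,0.001,0.14,0.47],[0,0,-0.001,0.04,0.001,0.14,0.47],[0,0,-0.001,0.05,0.001,0.14,0.47],[0,0,-0.001,0.06,0.001,0.14,0.47],[0,0,-0.001,0.07,0.001,0.14,0.47],[0,0,-0.001,0.08,0.001,0.14,0.47]]]'

```text
time_s: 5.57
ee_pos: [0.5746, -0.0681, 0.0225]
eef_rot: [3.138, 0.002, 1.734]
force: [0.9, -6.1, 4.4]
grip_width: 0.05
```

```bash
python3 - <<'E'
from h import *
st();c=snap('wrist','w5.png');meas(c,(100,0,540,237));print(plan(1,-60,.02,99.42))
E
```

```text
5.57 jig [   2.3 -128.3] z 0.0225 rpy [1.7978e+02 1.1000e-01 9.9370e+01] F [ 0.9 -6.1  4.4] Fjig -0.1 -6.1 w 0.05
white 2892 [262. 112.] jig c [ -8.4 -55.3] size [41.4 63.8] ang 89.83
white 447 [313. 133.] jig c [ -2.1 -63.3] size [20.   7.8] ang 57.86
white 3207 [377. 180.] jig c [ 29.9 -88.3] size [26.2 57. ] ang 0.47
grey 533 [223.  14.] jig c [-56.6  10.5] size [12.  19.8] ang 2.41
grey 488 [415.  13.] jig c [57.  10.5] size [11.5 18.3] ang 0.04
grey 2951 [494.  88.] jig c [108.8 -29.7] size [42.7 54.4] ang 64.68
grey 18821 [319. 158.] jig c [  0.9 -79.5] size [96.7 95.8] ang 89.86
[ 0.0023  0.001  -0.0003  0.1348 -0.0026  0.0045]
```

View pics/w5.png

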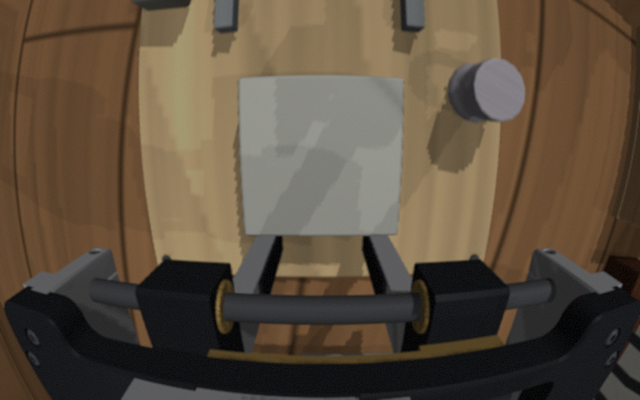

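```bash
cat >> h.py <<'E'
def pl(c,top=60,bot=237,lo=95,x0=180,x1=460,f=None):
    h=cv2.cvtColor(c['color'],cv2.COLOR_RGB2HSV).astype(int)
    m=(h[...,1]<40)&(h[...,2]>lo); R=np.zeros_like(m);R[top:bot,x0:x1]=1; m=m&R
    m=cv2.morphologyEx(m.astype(np.uint8),cv2.MORPH_OPEN,np.ones((7,7)))
    _,s,ce,mm=max(comps(m,500),key=lambda k:k[1][4]); mm=cv2.morphologyEx(mm.astype(np.uint8),cv2.MORPH_CLOSE,np.ones((9,9)))
    J=w2j(wz(c,cont(mm),.044)); q,sz,an=cv2.minAreaRect(J.astype(np.float32)); print('plinth',s,'jig',np.round(q,1),'size',np.round(sz,1),'ang',round(an,2))
    # side edges: line fits over mid part
    r=sz[0]/2
    for sg in(-1,1):
        k=J[(np.sign(J[:,0]-q[0])==sg)&(abs(J[:,1]-q[1])<30)]; a,b=np.polyfit(k[:,1],k[:,0],1); print('side',sg,'x at centre',round(a*q[1]+b,2),'tilt deg',round(np.degrees(a),2))
E
python3 - <<'E'
from h import *
pl(dict(np.load('pics/w4.png.npz')));pl(dict(np.load('pics/w5.png.npz')));st()
E
```

```text
plinth [  265    76   117   115 13216] jig [   0.7 -106.6] size [85.  84.7] ang 0.05
side -1 x at centre -41.4 tilt deg -0.09
side 1 x at centre 42.85 tilt deg -0.04
plinth [  238    75   165   161 25565] jig [  0.9 -76.5] size [84.9 85. ] ang 89.82
side -1 x at centre -41.16 tilt deg 0.32
side 1 x at centre 43.07 tilt deg 0.09
5.62 jig [   2.3 -127.4] z 0.0223 rpy [1.798e+02 9.000e-02 9.940e+01] F [ 0.6 -2.7  3. ] Fjig 0.1 -2.7 w 0.0498
```

Call:
servo_tool --moves '[[[0,0,0,0.01,0,0.002,0.47],[0,0,0,0.02,0,0.002,0.47],[0,0,0,0.03,0,0.002,0.47],[0,0,0,0.04,0,0.002,0.47],[0,0,0,0.05,0,0.002,0.47],[0,0,0,0.06,0,0.002,0.47],[0,0,0,0.07,0,0.002,0.47],[0,0,0,0.08,0,0.002,0.47],[0,0,0,0.09,0,0.002,0.47],[0,0,0,0.1,0,0.002,0.47],[0,0,0,0.11,0,0.002,0.47],[0,0,0,0.12,0,0.002,0.47]]]'

```text
time_s: 6.62
ee_pos: [0.5654, -0.0081, 0.0226]
eef_rot: [3.136, 0.003, 1.735]
force: [0.2, -5.6, 4.1]
grip_width: 0.05
```

```bash
python3 - <<'E'
from h import *
st();c=snap('wrist','w6.png');pl(c,x0=225,x1=420);meas(c,(100,0,540,230),vt=120);st();print(plan(1,0,.02,99.42))
E
```

```text
6.62 jig [  3.1 -67.6] z 0.0226 rpy [1.7966e+02 1.6000e-01 9.9390e+01] F [ 0.2 -5.6  4.1] Fjig -0.7 -5.5 w 0.05
plinth [  238    75   165   161 25579] jig [  1.6 -15.8] size [85.3 85. ] ang 89.66
side -1 x at centre -40.52 tilt deg 0.22
side 1 x at centre 43.76 tilt deg 0.28
white 24530 [320. 152.] jig c [  1.7 -14.3] size [81.6 84.8] ang 89.84
white 2291 [491. 194.] jig c [102.7 -35.4] size [35.5 35.2] ang 44.08
grey 2355 [221.  63.] jig c [-56.6  41. ] size [79.6 12.1] ang 89.91
grey 2278 [414.  62.] jig c [57.  40.8] size [11.6 78.7] ang 0.13
grey 3986 [153.  51.] jig c [-104.2   53.9] size [56.3 37.5] ang 83.69
grey 1134 [461. 179.] jig c [ 93.3 -33.5] size [39.  32.1] ang 73.75
6.67 jig [  3.  -66.7] z 0.0225 rpy [1.7967e+02 1.3000e-01 9.9410e+01] F [ 0.7 -2.7  2.8] Fjig 0.3 -2.8 w 0.0497
[ 3.600e-03  1.500e-03 -1.000e-04  1.335e-01 -4.000e-03  4.600e-03]
```

View pics/w6.png

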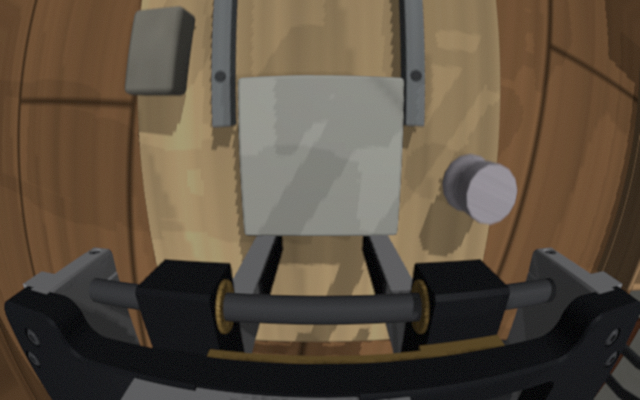

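Call:
servo_tool --moves '[[[0.003,0,0,0.01,-0.001,0.004,0.47],[0.003,0,0,0.02,-0.002,0.004,0.47],[0.003,0,0,0.03,-0.003,0.004,0.47],[0.003,0,0,0.04,-0.003,0.004,0.47],[0.003,0,0,0.05,-0.003,0.004,0.47],[0.003,0,0,0.06,-0.003,0.004,0.47],[0.003,0,0,0.07,-0.003,0.004,0.47],[0.003,0,0,0.08,-0.003,0.004,0.47],[0.003,0,0,0.09,-0.003,0.004,0.47],[0.003,0,0,0.1,-0.003,0.004,0.47],[0.003,0,0,0.11,-0.003,0.004,0.47],[0.003,0,0,0.12,-0.003,0.004,0.47]]]'

```text
time_s: 7.67
ee_pos: [0.5544, 0.0516, 0.0212]
eef_rot: [3.139, 0.003, 1.735]
force: [0.5, -6.4, 5.6]
grip_width: 0.05
```

```bash
python3 - <<'E'
from h import *
st();c=snap('wrist','w7.png');pl(c,x0=235,x1=406);meas(c,(100,0,540,230),vt=120);st();print(plan(1,60,.02,99.42))
E
```

```text
7.67 jig [ 2.  -6.9] z 0.0212 rpy [179.86   0.18  99.4 ] F [ 0.5 -6.4  5.6] Fjig -0.6 -6.4 w 0.05
plinth [  237    75   167   162 26048] jig [ 0.8 44.8] size [85.2 85. ] ang 0.03
side -1 x at centre -41.41 tilt deg 0.04
side 1 x at centre 43.04 tilt deg -0.13
white 24806 [321. 152.] jig c [ 0.8 46.6] size [84.3 81.2] ang 0.03
grey 4159 [223. 110.] jig c [-56.6  71.3] size [139.2  12.4] ang 89.93
grey 4038 [416. 111.] jig c [56.9 71.1] size [138.9  11.7] ang 89.97
grey 243 [402. 151.] jig c [48.5 45.3] size [ 1.8 89.7] ang 0.9
grey 278 [239. 153.] jig c [-47.3  43.6] size [ 1.4 90. ] ang 0.05
grey 4233 [156. 147.] jig c [-100.9   50.7] size [56.3 44.3] ang 83.24
7.72 jig [ 2.  -6.1] z 0.0212 rpy [1.7987e+02 1.5000e-01 9.9420e+01] F [ 1.3 -2.9  1.8] Fjig 0.8 -3.1 w 0.0499
[ 0.0015  0.0017 -0.      0.1321 -0.0019  0.0019]
```

View pics/w7.png

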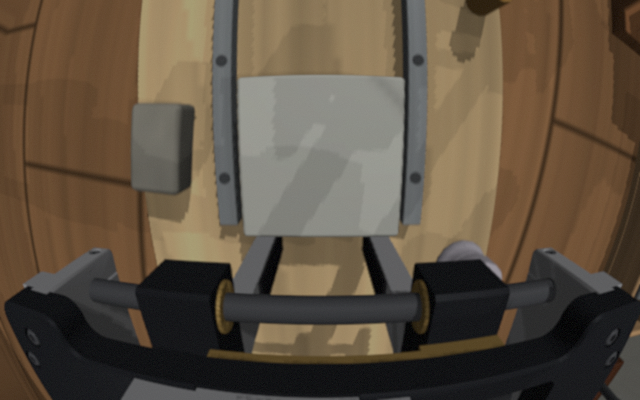

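Call:
servo_tool --moves '[[[0.002,0,0,0.01,-0.001,0.002,0.47],[0.002,0,0,0.02,-0.002,0.002,0.47],[0.002,0,0,0.03,-0.002,0.002,0.47],[0.002,0,0,0.04,-0.002,0.002,0.47],[0.002,0,0,0.05,-0.002,0.002,0.47],[0.002,0,0,0.06,-0.002,0.002,0.47],[0.002,0,0,0.07,-0.002,0.002,0.47],[0.002,0,0,0.08,-0.002,0.002,0.47],[0.002,0,0,0.09,-0.002,0.002,0.47],[0.002,0,0,0.1,-0.002,0.002,0.47],[0.002,0,0,0.11,-0.002,0.002,0.47],[0.002,0,0,0.12,-0.002,0.002,0.47]]]'

```text
time_s: 8.72
ee_pos: [0.5438, 0.1114, 0.0207]
eef_rot: [3.141, 0.003, 1.735]
force: [2.2, -6.1, 4.4]
grip_width: 0.0499
```

```bash
python3 - <<'E'
from h import *
st();c=snap('wrist','w8.png');pl(c,x0=235,x1=406);meas(c,(100,0,540,230),vt=120);st();print(plan(1,110,.02,99.42))
E
```

```text
8.72 jig [ 1.3 53.8] z 0.0207 rpy [179.99   0.19  99.41] F [ 2.2 -6.1  4.4] Fjig 1.2 -6.4 w 0.0499
plinth [  238    75   167   162 26160] jig [  0.2 105.4] size [85.  85.1] ang 89.97
side -1 x at centre -41.95 tilt deg 0.15
side 1 x at centre 42.47 tilt deg -0.12
white 24879 [321. 152.] jig c [  0.3 107.4] size [80.9 84.4] ang 89.98
grey 4263 [224. 114.] jig c [-56.5 129.8] size [ 12.4 141.4] ang 0.03
grey 4133 [417. 114.] jig c [ 56.9 129.9] size [141.6  11.9] ang 89.96
grey 261 [402. 152.] jig c [ 48.1 105.1] size [ 1.8 91.4] ang 0.68
grey 262 [239. 156.] jig c [-47.8 104.6] size [ 1.3 90.4] ang 0.06
grey 1613 [167. 213.] jig c [-98.7  69.8] size [46.6 23.4] ang 1.94
8.77 jig [ 1.3 54.6] z 0.0206 rpy [1.7999e+02 1.6000e-01 9.9430e+01] F [ 1.5 -3.5  2.5] Fjig 0.9 -3.7 w 0.0497
[ 1.000e-04  1.800e-03  1.000e-04  1.108e-01 -6.000e-04  1.000e-03]
```

View pics/w8.png

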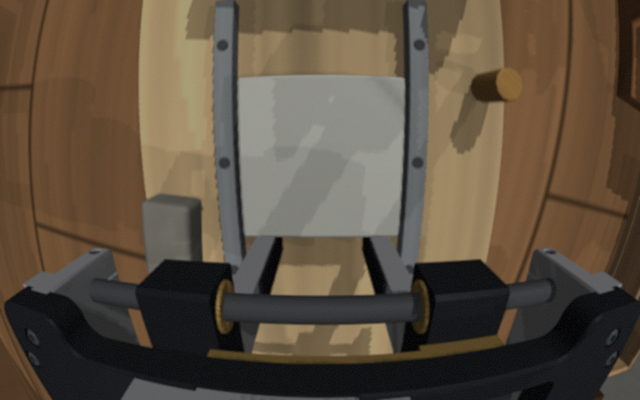

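Call:
servo_tool --moves '[[[0,0,0,0.01,-0.001,0.001,0.47],[0,0,0,0.02,-0.001,0.001,0.47],[0,0,0,0.03,-0.001,0.001,0.47],[0,0,0,0.04,-0.001,0.001,0.47],[0,0,0,0.05,-0.001,0.001,0.47],[0,0,0,0.06,-0.001,0.001,0.47],[0,0,0,0.07,-0.001,0.001,0.47],[0,0,0,0.08,-0.001,0.001,0.47],[0,0,0,0.088,-0.001,0.001,0.47],[0,0,0,0.096,-0.001,0.001,0.47],[0,0,0,0.102,-0.001,0.001,0.47],[0,0,0,0.106,-0.001,0.001,0.47]]]'

```text
time_s: 9.77
ee_pos: [0.5347, 0.1642, 0.0205]
eef_rot: [3.141, 0.003, 1.735]
force: [0.8, -6.2, 5.7]
grip_width: 0.0496
```

```bash
python3 - <<'E'
from h import *
st();c=snap('wrist','w9.png');pl(c,x0=235,x1=406);meas(c,(100,0,540,230),vt=120);st();print(plan(1,115,.02,99.42))
E
```

```text
9.77 jig [  1.  107.4] z 0.0205 rpy [179.96   0.19  99.43] F [ 0.8 -6.2  5.7] Fjig -0.2 -6.2 w 0.0496
plinth [  237    74   168   163 26311] jig [-1.000e-01  1.593e+02] size [85.1 85.3] ang 0.04
side -1 x at centre -42.29 tilt deg 0.12
side 1 x at centre 42.15 tilt deg -0.01
white 24979 [321. 151.] jig c [-1.000e-01  1.611e+02] size [84.3 80.9] ang 0.01
grey 254 [239. 160.] jig c [-48.1 158.3] size [90.2  1.3] ang 89.95
grey 241 [403. 157.] jig c [ 47.9 157.1] size [87.8  1.2] ang 89.92
grey 2629 [226. 157.] jig c [-56.6 156.6] size [12.  87.5] ang 0.03
grey 2614 [417. 157.] jig c [ 56.9 156.7] size [12.  87.6] ang 0.15
9.82 jig [  0.9 107.7] z 0.0205 rpy [179.96   0.18  99.43] F [ 0.2 -2.8  2.4] Fjig -0.3 -2.8 w 0.0496
[0.0004 0.002  0.0001 0.0146 0.0001 0.0009]
```

View pics/w9.png

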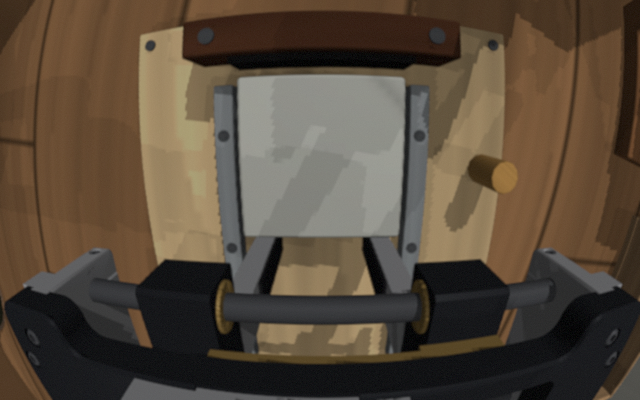

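Call:
servo_tool --moves '[[[0,0,0,0.003,0,0,0.47],[0,0,0,0.006,0,0,0.47],[0,0,0,0.009,0,0,0.47],[0,0,0,0.011,0,0,0.47],[0,0,0,0.013,0,0,0.47],[0,0,0,0.014,0,0,0.47]]]'

```text
time_s: 10.32
ee_pos: [0.5335, 0.1715, 0.0204]
eef_rot: [3.141, 0.003, 1.735]
force: [1.5, -5.4, 1.9]
grip_width: 0.0499
```

```bash
python3 - <<'E'
from h import *
st()
E
```

```text
10.32 jig [  0.9 114.7] z 0.0204 rpy [179.96   0.18  99.43] F [ 1.5 -5.4  1.9] Fjig 0.6 -5.6 w 0.0499
```

Call:
servo_tool --moves '[[[0,0,0,0.001,0,0,0.47],[0,0,0,0.002,0,0,0.47],[0,0,0,0.003,0,0,0.47]]]'

```text
time_s: 10.57
ee_pos: [0.5333, 0.1727, 0.0205]
eef_rot: [3.141, 0.004, 1.736]
force: [1.9, -10.0, 3.3]
grip_width: 0.0497
```

```bash
python3 - <<'E'
from h import *
st();c=snap('wrist','w10.png');pl(c,x0=235,x1=406)
E
```

```text
10.57 jig [  0.9 116. ] z 0.0205 rpy [179.96   0.21  99.44] F [  1.9 -10.    3.3] Fjig 0.3 -10.1 w 0.0497
plinth [  237    75   168   162 26311] jig [-1.000e-01  1.677e+02] size [85.1 85. ] ang 0.03
side -1 x at centre -42.32 tilt deg 0.12
side 1 x at centre 42.16 tilt deg -0.05
```

View pics/w10.png

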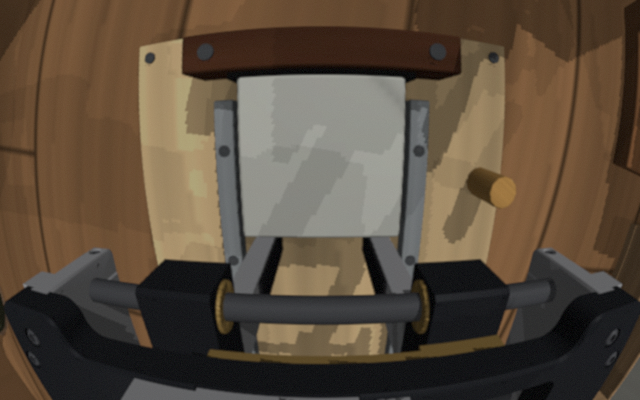

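The force has risen from about 6 to 10 N, and the plinth's front edge (y≈75 px) meets the stop. I press a little more to confirm it is seated.

Call:
servo_tool --moves '[[[0,0,0,0.001,0,0,0.47],[0,0,0,0.002,0,0,0.47],[0,0,0,0.003,0,0,0.47],[0,0,0,0.003,0,0,0.47]]]'

```text
time_s: 10.95
ee_pos: [0.5333, 0.1728, 0.0205]
eef_rot: [3.141, 0.006, 1.736]
force: [2.2, -17.0, 3.4]
grip_width: 0.0496
```

```bash
python3 - <<'E'
from h import *
st()
E
```

```text
10.95 jig [  0.9 116.1] z 0.0205 rpy [179.98   0.34  99.44] F [  2.2 -17.    3.4] Fjig -0.6 -17.1 w 0.0496
```

Firmly seated: 17 N with only 0.1 mm of movement. Backing straight off, then lifting.

Call:
servo_tool --moves '[[[0,0,0,-0.004,0,0,0.47],[0,0,0,-0.012,0,0,0.47],[0,0,0,-0.03,0,0,0.47],[0,0,0,-0.05,0,0,0.47],[0,0,0,-0.06,0,0,0.47],[0,0,0,-0.06,0,-0.06,0.47],[0,0,0,-0.06,0,-0.14,0.47],[0,0,0,-0.1,0,-0.22,0.47],[0,0,0,-0.14,0,-0.28,0.47],[0,0,0,-0.16,0,-0.28,0.47],[0,0,0,-0.16,0,-0.28,0.47]]]'

```text
time_s: 11.87
ee_pos: [0.5471, 0.0928, 0.1625]
eef_rot: [3.138, 0.006, 1.733]
force: [-0.2, 0.5, -1.1]
grip_width: 0.0499
```

```bash
python3 - <<'E'
from h import *
st();c=snap('wrist','w11.png');pl(c,top=0,x0=240,x1=400);meas(c,(100,0,540,230),vt=120)
c2=snap('scene','sc11.png');snap('side','s11.png')
P=np.array([np.r_[j2w(x,y),.044] for x,y in((-43,125),(43,125),(43,211),(-43,211))])
a=cv2.imread('pics/s11.png')[130:260,235:375]; cv2.imwrite('pics/s11c.png',cv2.resize(a,None,fx=4.5,fy=4.5,interpolation=cv2.INTER_CUBIC))
E
```

```text
11.87 jig [ 1.5 34.9] z 0.1625 rpy [179.79   0.35  99.31] F [-0.2  0.5 -1.1] Fjig -0.1 0.6 w 0.0499
plinth [ 275   15   90   86 7629] jig [ -0.4 167.5] size [85.6 85.8] ang 0.04
side -1 x at centre -42.99 tilt deg -0.27
side 1 x at centre 41.89 tilt deg 0.45
white 7438 [320.  57.] jig c [ -0.4 167.6] size [85.1 84.4] ang 0.0
white 444 [376.  92.] jig c [ 53.7 134.1] size [59.   8.6] ang 89.14
grey 1483 [267. 125.] jig c [-56.6 100.8] size [198.8  13.3] ang 90.0
grey 1239 [373. 126.] jig c [ 55.9 100.6] size [199.   12.7] ang 89.86
grey 183 [315.  99.] jig c [ -4.9 126.9] size [20.1 88.8] ang 76.81
grey 1520 [226. 173.] jig c [-101.1   50.6] size [56.9 37.4] ang 82.0
```

View pics/w11.png

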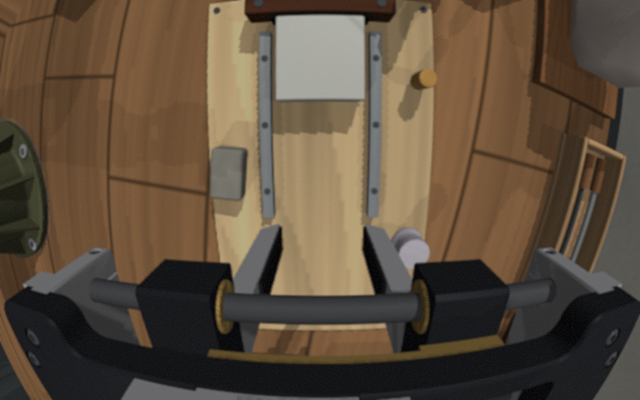

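View pics/sc11.png

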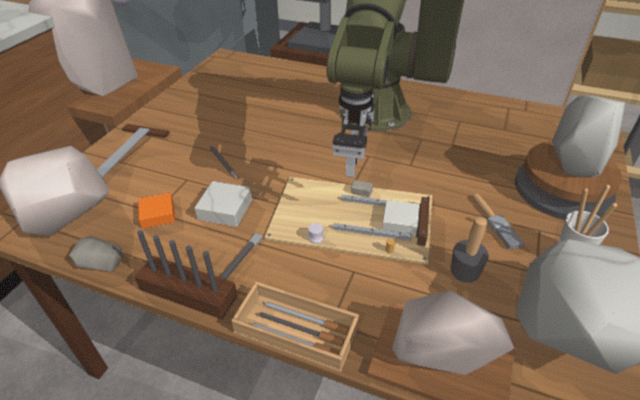

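The wrist view shows the plinth at (320,57) against the stop, with even gaps to both rails. In the scene view, the tin (315,232), dowel (390,245), offcut (361,187) and mallet (470,250) have not moved.

```bash
python3 -c "
from h import *
st();print(hand_in())"
```

```text
12.02 jig [ 0.3 37.2] z 0.1594 rpy [-179.88    0.31   99.42] F [-0.1 -0.8 -0.6] Fjig -0.2 -0.8 w 0.0495
the job is handed in; nothing more can be done
None
```

The plinth stands fully home against the rubber stop, straight in the lane, and the job was handed in at about 12 s. I pushed its near face with both spread fingers to square and centre it. Then I pushed its back face down the lane in steps, correcting small sideways drift on the way.

- **Position:** the last wrist picture puts the plinth centre within 0.5 mm of the lane centre line, turned about 0.04°. Its front face is at 210.5 mm, against about 210.4 mm for the stop.
- **Seating:** a final press reached 17 N with only 0.1 mm of movement.
- **Rails:** in every check the plinth was within about 1.5 mm of the lane centre, against 8 mm of nominal clearance each side. I saw no contact with either rail.
- **Other things:** the tin, dowel, offcut and mallet showed no movement in the last picture. I did not measure the chisels and brush, but the fingers only worked over the jig and just behind its open end.
- **Disagreements:** rail and plinth positions differed by about 1 mm between views. Line fits to the plinth's two sides in the last, more distant view were rougher (−0.27° and +0.45°), though the fitted outline was square. I took that as noise at that distance.

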